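Start and close the twist lid of the balm jar in the nightstand drawer

TASK

In the half-open drawer, the aluminium lid with the grip bar only sits loosely on top of the threads of its white jar. Without taking it off, turn it back (anticlockwise) until it drops into the start of the thread, then screw it forward (clockwise) as far as it goes, and let go. Leave the other things in the drawer where they are.

Things in the scene. Friction and masses are not known exactly. Their poses are not given: they have to be found in the camera images.
- jar: White plastic jar, 62 mm across (foot 66 mm), fixed to the drawer's floor: it neither moves nor turns. Origin: centre of its underside, z up. Its shoulder is 50 mm up; above it the threaded neck (49 mm across, top 67.5 mm up) is hidden by the lid. Right-handed three-start thread. In what follows 'angle' is the lid's yaw less the jar's, anticlockwise seen from above.
- jar_neck (a point): Point on the jar's axis at the shoulder, 50 mm up; axes as the jar's. From angle 0 to 55 degrees the lid's inner lugs lie over (once threaded: under) the thread ridges; from 62 to 101 degrees they stand over gaps, where the lid drops 8 mm. Hard stops at 0 (above and below the ridges) and 102. From 55 to 0 the thread lowers the lid 2.4 mm more, evenly; its vertical play is 1.2 mm.
- jar_tab (a point): Outer end of the jar's tab: a small white tab 8 mm wide, level with the shoulder, sticking out along the jar's +x to 42 mm from its axis. Origin 42 mm from the axis, 50 mm up; axes as the jar's. It shows the closed angle (0).
- lid: Loose round aluminium lid, 58 mm across, about 45 g. Origin: on its axis at the lower edge of the skirt; z up; flat top 20 mm up. It starts level on the ridges at angle 11 to 43 degrees, origin 62 mm above the jar's; dropped into the gap 54 mm; screwed home 51.5 mm. Sideways play about 1.5 mm; turns easily; over the gap it drops by its own weight if let go, or can be lowered.
- lid_grip (a point): Middle of the lid's upright grip bar, on the lid's axis 35 mm above its origin; axes as the lid's. The bar is 44 mm long along x, 14 mm wide along y, from 20 to 44 mm above the lid's origin. A nub 3 mm high on the rim marks its +x end. Screwed home, the bar is in line with the jar's tab, nub on the tab's side.
- cuff_case: Bystander: white blood pressure cuff case 110 x 80 x 42 mm high; origin under its centre.
- ring_dish: Bystander: pink ceramic ring dish 90 mm across, 22 mm high; origin under its centre.
- pill_tray: Bystander: grey weekly pill tray, seven open cells, 36 x 190 x 24 mm high; origin under its centre.
- divider_box: Bystander: clear acrylic divider box 72 x 150 x 40 mm high; origin under its centre.
- tweezer: Bystander: silver tweezer 90 mm long along its x, 4 mm high; origin under its middle.
- eraser: Bystander: rubber eraser 20 x 45 x 12 mm high; origin under its centre.
- thermometer: Bystander: white stick thermometer 125 mm long along its x, 18 mm wide, 10 mm high; origin under its centre.

How it is judged:
By the outcome, as a careful person would: the job done as asked, in the order asked, and still so for the second after the job is handed in, with the robot touching nothing.
It also fails if it takes over 45 s, if anything falls off the work surface, if the arm or the gripper's body presses on something with over 40 N, if the wrist force passes 120 N, or if a joint passes its speed limit or range.

ROBOT

A 6-joint arm with a two-finger parallel gripper is mounted at the origin on the work surface. World frame = base frame: x ahead of the robot, y to its left, z up, the work surface at z = 0. Lengths are in m, angles in rad, forces in N, time in s.
With the tool pointing down it reaches from about 0.35 to 0.975 m from the base axis. Payload 4.9 kg.
Tool frame: the origin (TCP) lies between the finger pads; the fingertips stand 22 mm ahead of it and the grasp point (between the pads) lies 3 mm ahead of it; z points along the fingers, y is the line along which they close (so a half turn about z gives the same grasp; the last joint's range is limited). The gripper opens to 85 mm and grips with 20 to 120 N. Pads are 22 mm wide; open, the fingers measure 114 mm over their backs; the gripper's body (76 mm by 85 mm) begins 54 mm behind the grasp point. The pads swing forward as they close: fully open they stand 13 mm farther back than shut.
Start: joints at [-1.384, 0.053, 1.613, -0, 1.476, -0.119], TCP at [0.188, -0.596, 0.223] pointing down, gripper open.
Joint ranges: [-3.01, 3.01], [-1.01, 2.22], [0.06, 2.58], [-1.02, 4.17], [0.09, 2.62], [-3.14, 3.14]. Speed limits (rad/s): [2.57, 2.57, 3.14, 3.14, 3.14, 3.14].

INTERFACE

Orientations are given as a unit quaternion [w, x, y, z].
In Python, from plant import state, grab_frame, get_calibration, job_done, recognise, regions_of gives the robot as it stands.
- The arm moves only by the tool apply_moves, never from a script. Its argument "targets" is a list of rows, each an object with "translation": the shift along the tool's x, y, z normalised to -1 to 1, where 1 is 100 mm, a list of three; "twist": the turn about the tool's z normalised to -1 to 1, where 1 is 0.1 rad; "hand": the opening, from 0 (shut) to 1 (fully open). A call has 1 to 8 rows; each row shifts and turns the commanded pose from where the row before left it, along the tool's axes as they then stand; what a row does not reach is not made up. A row lasts 1/10 s, in which the tool goes at most 50 mm and 8.59 degrees, less where a joint would pass 70% of its speed; a pose out of reach is approached as far as the arm can. A call with a number of a shift or a turn outside -1 to 1 is refused whole. A call with a gripper value outside its range is refused whole. The fingers move at their own pace and stop on an object; the grip force is fixed at half the most. Time passes only in rows, so rows that do not move let the fingers close. It gives the time, the measured TCP pose, the force, the opening and the grip force at its end, in the units of the state.
- state(): the state, without advancing time (a new reading comes with each control period).
- grab_frame(name): name is "side" or "top" or "wrist"; returns the picture (400x640x3 uint8, red, green, blue); there is no depth.
- get_calibration(name): a dict with "camera_matrix" (3x3 intrinsics, pixels), "pose" (4x4, takes a point from camera to world coordinates). Camera axes: x right, y up, looking along -z (the intrinsics and any distortion apply to the point x, -y, -z); pixel columns grow to the right and rows downward; lengths in m; the calibration is good to about 2 mm. The wrist camera is an equidistant fisheye: a pixel r from the principal point sees the ray r / f radians off the axis. A picture is of the moment at which its call begins: read the wrist's pose just before it. get_calibration takes no time and is no camera call; for the wrist camera it gives the pose at the moment of the call.
- job_done(): hands the job in; it is judged then, once.
Trained networks look in the newest picture that a camera, given by its name, has taken for a name from the list of things; names that differ only in an ending like _2 or _b are one class to them, and where a whole thing is asked for, a point or a joint stands for the part that bears it (a point fixed in the world has none). Each returns a list of dicts, best first, with "score" (0 to 1); they miss things now and then, are a little off and sometimes report something else, mostly with a low value. They report only what shows in the picture. A call takes as long as a camera call.
- recognise(camera, query): "point" ([x, y, z] in m, in world coordinates, good to about 4 mm: the middle of the surface that is visible of it).
- regions_of(camera, query): "pixels" (400x640 bool, what is visible of it).
The state is a dict: "time": time; "joint_pos": joint angles; "joint_vel": joint speeds; "joint_efforts": joint torques, N m; "tool_pos": TCP position; "tool_rot": TCP orientation; "contact_force": force on the tool from outside, world axes, zero at the start; "ft_torque": the same for the moment, N m; "gripper_width": opening from 0.0 (shut) to 1.0 (fully open); "grasp_force": force on a finger pad.
Only numpy, scipy, OpenCV 4.12 (cv2) and the standard library are available. Lean on these libraries where they do the work, as an engineer would, in place of code of your own. Each camera call takes 0.05 s, during which the arm holds its last target. There are 200 camera calls.

## Working session

There is one attempt and no reset: what is moved stays moved. The work goes in short steps, Python scripts to look and compute and a tool call to move; the robot and the scene stay as the last step left them, time stands still between calls to the robot, and variables do not carry over. Pictures are saved under pics/ and viewed, at most 10 in all, crops included, and the job is handed in when it is done.

Besides the shell and the picture viewer there is one more tool, called after "Emit:" as name(argument=value, ...), one argument or row to a line, values as JSON. apply_moves: Moves the arm, as the interface text tells. Its arguments: {"type":"object","properties":{"targets":{"type":"array"}},"required":["targets"]}

```bash
mkdir -p pics; cat > h.py <<'E'
import numpy as np, cv2
from plant import *
def save(cam,name):
    im=grab_frame(cam); cv2.imwrite('pics/'+name,im[:,:,::-1]); return im
def best(cam,q,n=2):
    for r in recognise(cam,q)[:n]: print(cam,q,np.round(r['point'],4),round(r['score'],2))
E
python3 - <<'E'
from h import *
s=state();print(s['time'],s['tool_pos'],s['tool_rot'],s['contact_force'],s['gripper_width'])
a=save('top','t0.png');
for q in ['lid','lid_grip','jar_tab','jar']: best('top',q)
b=save('side','s0.png')
for q in ['lid','lid_grip','jar_tab']: best('side',q)
cv2.imwrite('pics/both.png',np.vstack([a,b])[:,:,::-1][::1])
im=cv2.resize(np.vstack([a,b]),(480,600));
print(get_calibration('top'))
E
```

```text
0.0 [ 0.1880535  -0.5953667   0.22204072] [-1.04430609e-03  9.88332776e-01  1.52306378e-01 -1.15872026e-05] [-0.82259885 -0.43422937 -0.34285236] 1.0038906133149277
top lid [0.4887 0.1258 0.0923] 0.92
top lid [ 0.4598 -0.2305  0.0108] 0.18
top lid_grip [0.4859 0.1361 0.0908] 0.88
top jar [0.4835 0.1126 0.0463] 0.49
side lid [0.4828 0.1416 0.093 ] 0.77
{'camera_matrix': array([[415.72839695,   0.        , 320.5994948 ],
       [  0.        , 415.72839695, 201.27213594],
       [  0.        ,   0.        ,   1.        ]]), 'pose': array([[-0.0241991 ,  0.99486016, -0.0983243 ,  0.46044455],
       [-0.99968269, -0.02476932, -0.00458265,  0.01636412],
       [-0.00699452,  0.0981822 ,  0.99514387,  0.77991453],
       [ 0.        ,  0.        ,  0.        ,  1.        ]])}
```

View pics/t0.png

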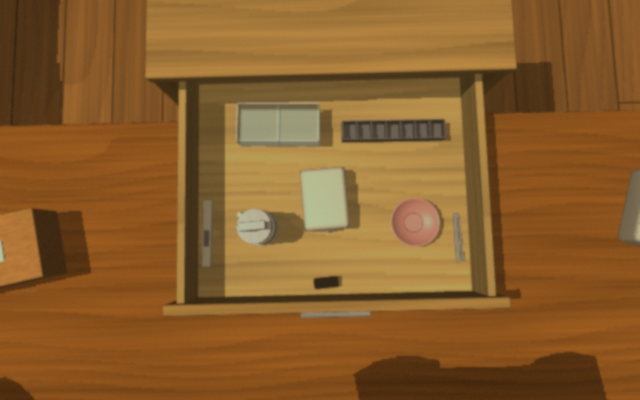

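View pics/s0.png

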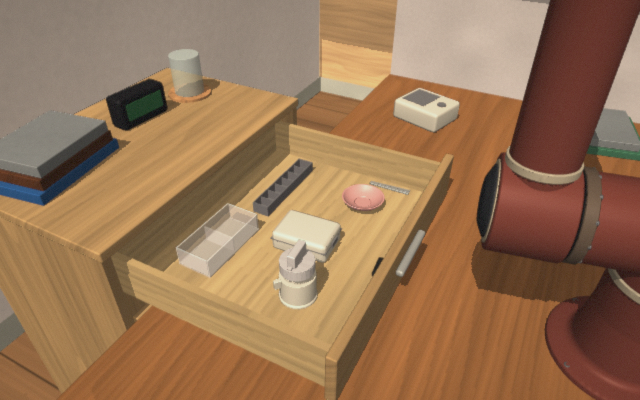

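The top view shows the lid at about (255,227) with the tab up-left at about (240,215), and the bar roughly across the image. I'll enlarge that area, then move above it.

```bash
python3 - <<'E'
import cv2
a=cv2.imread('pics/t0.png')[200:255,220:290];b=cv2.imread('pics/s0.png')[235:310,255:335]
cv2.imwrite('pics/c0.png',__import__('numpy').hstack([cv2.resize(a,(400,400)),cv2.resize(b,(400,400))]))
import numpy as np
from plant import state
from scipy.spatial.transform import Rotation as R
s=state();q=s['tool_rot'];M=R.from_quat(q[[1,2,3,0]]).as_matrix()
print(M.T@(np.array([.47,.13,.23])-s['tool_pos']), M)
E
```

```text
[ 0.48732206 -0.60740651 -0.00667593] [[ 9.53599955e-01  3.01076609e-01  1.95327514e-05]
 [ 3.01076604e-01 -9.53599947e-01  1.42062206e-04]
 [ 6.13980381e-05 -1.29589659e-04 -9.99999990e-01]]
```

View pics/c0.png

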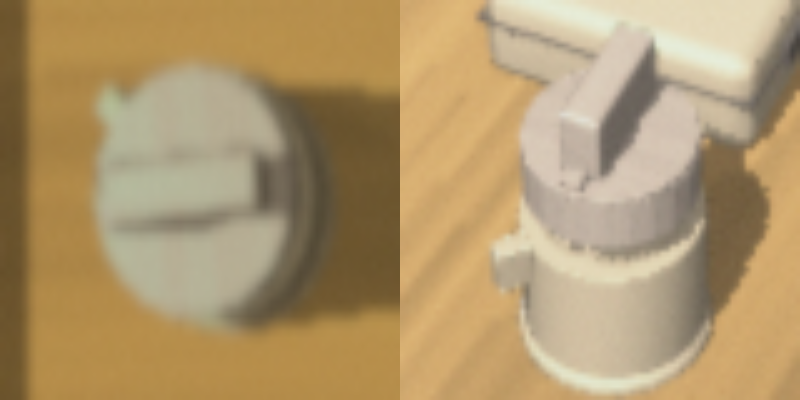

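The nub is on the left (+y) end of the bar, yaw about 94°. The tab points up-left at about 55°, so the angle is about 35–40°. Next I'll move above the lid.

Emit:
apply_moves(
  targets=[
    {"translation": [0.3,-0.38,-0.05],"twist": 0,"hand": 1},
    {"translation": [0.3,-0.38,-0.05],"twist": 0,"hand": 1},
    {"translation": [0.3,-0.38,-0.05],"twist": 0,"hand": 1},
    {"translation": [0.3,-0.38,-0.05],"twist": 0,"hand": 1},
    {"translation": [0.3,-0.38,0],"twist": 0,"hand": 1},
    {"translation": [0.3,-0.38,0],"twist": 0,"hand": 1},
    {"translation": [0.3,-0.38,0],"twist": 0,"hand": 1},
    {"translation": [0.3,-0.38,0],"twist": 0,"hand": 1},
  ],
)

```text
time: 1.25
tool_pos: [0.3257, -0.2321, 0.2436]
tool_rot: [0.0, 0.988, 0.152, 0.0]
contact_force: [2.0, -0.4, -0.1]
gripper_width: 0.998
grasp_force: 0.0
```

Emit:
apply_moves(
  targets=[
    {"translation": [0.3,-0.38,0],"twist": 0,"hand": 1},
    {"translation": [0.3,-0.38,0],"twist": 0,"hand": 1},
    {"translation": [0.3,-0.38,0],"twist": 0,"hand": 1},
    {"translation": [0.3,-0.38,0],"twist": 0,"hand": 1},
    {"translation": [0.3,-0.38,0],"twist": 0,"hand": 1},
    {"translation": [0.3,-0.38,0],"twist": 0,"hand": 1},
    {"translation": [0.3,-0.38,0],"twist": 0,"hand": 1},
    {"translation": [0.3,-0.38,0],"twist": 0,"hand": 1},
  ],
)

```text
time: 2.05
tool_pos: [0.4632, 0.1306, 0.2437]
tool_rot: [0.0, 0.988, 0.153, 0.001]
contact_force: [1.0, -0.6, 0.1]
gripper_width: 0.996
grasp_force: 0.0
```

Emit:
apply_moves(
  targets=[
    {"translation": [0,0,0],"twist": -1,"hand": 1},
    {"translation": [0,0,0],"twist": -1,"hand": 1},
    {"translation": [0,0,0],"twist": -1,"hand": 1},
    {"translation": [0,0,0],"twist": -1,"hand": 1},
    {"translation": [0,0,0],"twist": -1,"hand": 1},
    {"translation": [0,0,0],"twist": -1,"hand": 1},
    {"translation": [0,0,0],"twist": -1,"hand": 1},
    {"translation": [0,0,0],"twist": -1,"hand": 1},
  ],
)

```text
time: 2.85
tool_pos: [0.4629, 0.1283, 0.2435]
tool_rot: [0.0, 0.85, 0.527, 0.0]
contact_force: [-1.1, 0.8, -0.1]
gripper_width: 0.997
grasp_force: 0.0
```

Emit:
apply_moves(
  targets=[
    {"translation": [0,0,0],"twist": -1,"hand": 1},
    {"translation": [0,0,0],"twist": -1,"hand": 1},
    {"translation": [0,0,0],"twist": -1,"hand": 1},
    {"translation": [0,0,0],"twist": -1,"hand": 1},
    {"translation": [0,0,0],"twist": -1,"hand": 1},
    {"translation": [0,0,0],"twist": -0.5,"hand": 1},
    {"translation": [0,0,0],"twist": 0,"hand": 1},
  ],
)

```text
time: 3.55
tool_pos: [0.4628, 0.1283, 0.2434]
tool_rot: [0.0, 0.676, 0.736, 0.0]
contact_force: [-0.3, 0.4, 0.4]
gripper_width: 0.994
grasp_force: 0.0
```

```bash
python3 - <<'E'
from h import *
c=get_calibration('wrist');print(c)
a=save('wrist','w1.png')
for q in ['lid','lid_grip','jar_tab','jar']: best('wrist',q)
b=save('top','t1.png')
for q in ['lid','lid_grip','jar_tab']: best('top',q)
for q in ['lid_grip','jar_tab','jar']:
  for r in regions_of('wrist',q)[:1]:
    y,x=np.nonzero(r['pixels']);print(q,x.min(),x.max(),y.min(),y.max(),len(x))
s=state();print(s['joint_pos'])
E
```

```text
{'camera_matrix': array([[309.70691629,   0.        , 319.15478536],
       [  0.        , 309.70691629, 201.35834062],
       [  0.        ,   0.        ,   1.        ]]), 'pose': array([[ 0.99634501, -0.08082724, -0.02763287,  0.45443775],
       [ 0.08541415,  0.94656837,  0.31098673,  0.20618196],
       [ 0.0010202 , -0.31221032,  0.95001246,  0.39410922],
       [ 0.        ,  0.        ,  0.        ,  1.        ]])}
wrist lid [0.4857 0.1375 0.0903] 0.89
wrist lid_grip [0.481  0.1345 0.0874] 0.66
wrist jar_tab [0.4833 0.1609 0.0507] 0.75
wrist jar [0.4796 0.1582 0.0526] 0.57
top lid [0.489  0.1192 0.089 ] 0.64
top lid_grip [0.4916 0.1203 0.0899] 0.91
top jar_tab [0.4809 0.1072 0.037 ] 0.64
lid_grip 315 370 139 173 580
jar_tab 435 514 148 264 6359
jar 315 370 139 172 585
[ 1.15333209e-01 -3.15907589e-01  1.91432330e+00 -2.70476397e-05
  1.54318866e+00  3.03999533e-02]
```

View pics/w1.png

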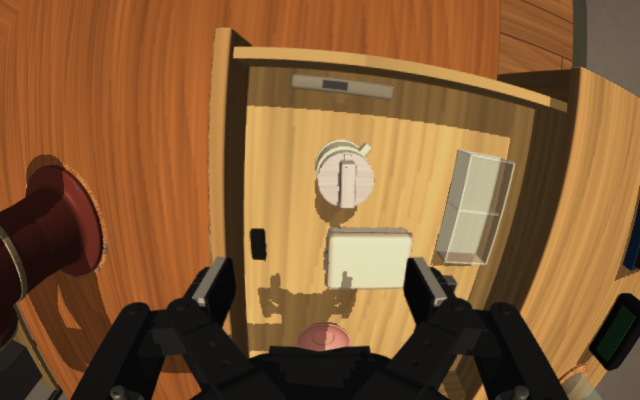

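The wrist picture shows the lid at about (346,180), the bar vertical from about (347,160) to (347,208), the nub end up, and the tab at about (366,149). I'll crop it for exact pixels.

```bash
python3 - <<'E'
import cv2,numpy as np
a=cv2.imread('pics/w1.png')[130:220,300:390];b=cv2.imread('pics/t1.png')[195:255,220:280]
cv2.imwrite('pics/c1.png',np.hstack([cv2.resize(a,(540,540),interpolation=cv2.INTER_CUBIC),cv2.resize(b,(240,240))if 0 else np.vstack([cv2.resize(b,(240,240)),np.zeros((300,240,3),np.uint8)])]))
E
```

```text
(no output)
```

View pics/c1.png

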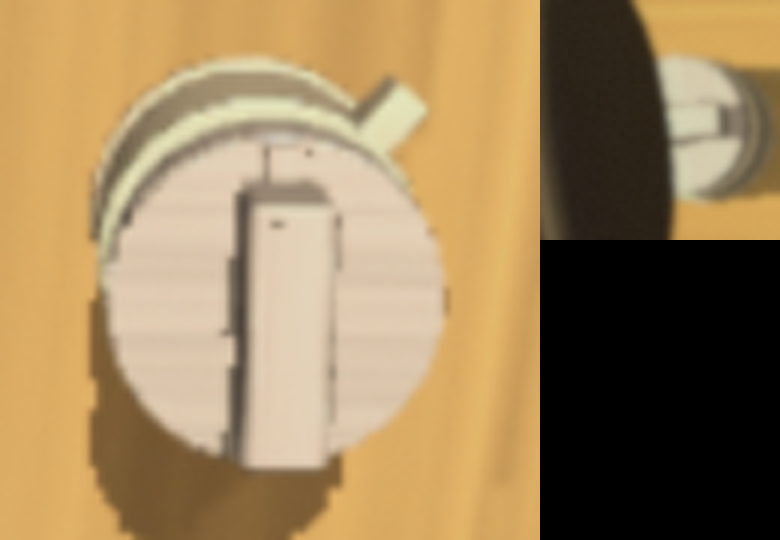

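```bash
cat >> h.py <<'E'
def ray(cam,px,c=None):
    c=c or get_calibration(cam);K=c['camera_matrix'];T=c['pose']
    x=(px[0]-K[0,2])/K[0,0];y=(px[1]-K[1,2])/K[1,1]
    if cam=='wrist':
        r=np.hypot(x,y);d=np.array([x/r*np.sin(r),-y/r*np.sin(r),-np.cos(r)])
    else: d=np.array([x,-y,-1.])
    return T[:3,3],T[:3,:3]@d
def atz(cam,px,z,c=None):
    o,d=ray(cam,px,c);return o+d*(z-o[2])/d[2]
E
python3 - <<'E'
from h import *
W=lambda u,v:(300+u/6,130+v/6)
T=lambda u,v:(220+u*70/400,200+v*55/400)
for f in (0,.01,.02):
  print('floor',f)
  P=[atz('wrist',W(*p),f+.106) for p in [(250,205),(333,205),(327,467),(245,467)]]
  m=lambda a,b:(a+b)/2
  e0=m(P[0],P[1]);e1=m(P[2],P[3]);d=e0-e1
  print('bar',m(e0,e1).round(4),np.linalg.norm(d),np.degrees(np.arctan2(d[1],d[0])))
  l=atz('wrist',W(105,300),f+.082);r=atz('wrist',W(445,300),f+.082);b=atz('wrist',W(275,468),f+.082);t=atz('wrist',W(275,129),f+.082)
  print('lid',m(l,r).round(4),m(t,b).round(4),np.linalg.norm(l-r),np.linalg.norm(b-t))
  j=atz('wrist',W(410,95),f+.05);print('tab',j)
  c=m(m(l,r),m(t,b));v=(j-c);print(np.degrees(np.arctan2(v[1],v[0])),np.hypot(v[0],v[1]))
  q=[atz('top',T(*p),f+.106) for p in [(110,165),(250,155),(255,210),(112,225)]]
  d=m(q[0],q[3])-m(q[1],q[2]);print('top bar',sum(q)/4,np.linalg.norm(d),np.degrees(np.arctan2(d[1],d[0])))
  print('top lid',m(atz('top',T(97,195),f+.082),atz('top',T(290,195),f+.082)))
E
```

```text
floor 0
bar [0.4894 0.1295 0.106 ] 0.04389094642620797 95.24784829624122
lid [0.4894 0.1298 0.082 ] [0.4893 0.1293 0.082 ] 0.059450033366745036 0.060923324288122915
tab [0.51387875 0.1637741  0.05      ]
54.32380534317393 0.042112667026730805
top bar [0.48961339 0.13194687 0.106     ] 0.040245984123070254 92.56267627901934
top lid [0.48912022 0.13262721 0.082     ]
floor 0.01
bar [0.4882 0.1321 0.116 ] 0.04236683618375642 95.24784829624124
lid [0.4883 0.1323 0.092 ] [0.4882 0.1318 0.092 ] 0.05754444618491367 0.05897051283851755
tab [0.51215179 0.16500708 0.06      ]
54.01788644205964 0.040763959026541494
top bar [0.48918057 0.13023177 0.116     ] 0.039648786966032815 92.56267627901924
top lid [0.48870934 0.13096135 0.092     ]
floor 0.02
bar [0.487  0.1348 0.126 ] 0.0408427259413049 95.24784829624119
lid [0.4871 0.1347 0.102 ] [0.487  0.1342 0.102 ] 0.0556388590030823 0.057017701388912156
tab [0.51042483 0.16624006 0.07      ]
53.691041798623985 0.039416492633746705
top bar [0.48874774 0.12851668 0.126     ] 0.03905158980899538 92.5626762790193
top lid [0.48829847 0.12929548 0.102     ]
```

Emit:
apply_moves(
  targets=[
    {"translation": [0,0.13,0.3],"twist": 0,"hand": 1},
    {"translation": [0.01,0.13,0.3],"twist": 0,"hand": 1},
    {"translation": [0,0,0.3],"twist": 0,"hand": 0.7},
    {"translation": [0,0,0.2],"twist": 0,"hand": 0.6},
    {"translation": [0,0,0.15],"twist": 0,"hand": 0.5},
    {"translation": [0,0,0],"twist": 0,"hand": 0.45},
  ],
)

```text
time: 4.75
tool_pos: [0.487, 0.1313, 0.1158]
tool_rot: [-0.002, 0.676, 0.737, -0.002]
contact_force: [-0.0, -0.1, -0.7]
gripper_width: 0.451
grasp_force: 0.0
```

```bash
python3 - <<'E'
from h import *
s=state();print(s['tool_pos'],s['gripper_width'])
a=save('side','s2.png');b=save('wrist','w2.png')
for q in ['lid']: best('wrist',q)
cv2.imwrite('pics/c2.png',np.hstack([cv2.resize(a[190:320,230:360],(400,400)),cv2.resize(b[100:300,220:420],(400,400))])[:,:,::-1])
E
```

```text
[0.48701631 0.13132109 0.11584114] 0.4506531679983442
wrist lid [0.4888 0.1393 0.0889] 0.71
```

View pics/c2.png

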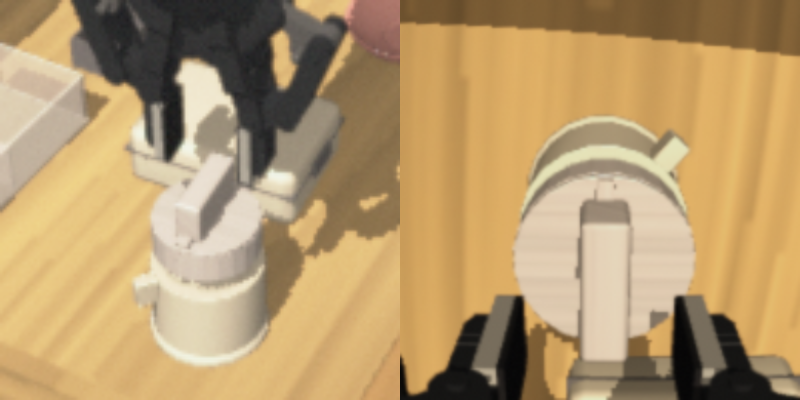

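The fingers straddle the bar but look toward its -y end. I'll check this with projections before closing.

```bash
python3 - <<'E'
from h import *
c=get_calibration('wrist')
T=lambda u,v:(220+(u-400)/2,100+v/2)
for f in (0,.006,.012):
  e=[atz('wrist',T(*p),f+.106,c) for p in [(582,222),(630,222),(626,360),(582,360)]]
  l,r,t=[atz('wrist',T(*p),f+.082,c) for p in [(515,255),(692,255),(603,172)]]
  print(f,'bar',(sum(e)/4).round(4),np.linalg.norm(e[0]-e[3]),'lid',((l+r)/2).round(4),np.linalg.norm(l-r),t)
for z in (.09,.1,.11): print(z,'tips',[atz('wrist',T(*p),z,c).round(4) for p in [(498,297),(525,297),(677,297),(700,297)]])
E
```

```text
0 bar [0.4904 0.1272 0.106 ] 0.045967411455379366 lid [0.4901 0.1297 0.082 ] 0.058859913631225766 [0.48736224 0.15811604 0.082     ]
0.006 bar [0.4901 0.1302 0.112 ] 0.04429012703476444 lid [0.4898 0.1323 0.088 ] 0.05698574347869622 [0.487156  0.1597512 0.088    ]
0.012 bar [0.4897 0.1332 0.118 ] 0.04261284261414953 lid [0.4895 0.1348 0.094 ] 0.055111573326166625 [0.48694976 0.16138635 0.094     ]
0.09 tips [array([0.4565, 0.1152, 0.09  ]), array([0.4654, 0.1161, 0.09  ]), array([0.515 , 0.1203, 0.09  ]), array([0.5226, 0.1208, 0.09  ])]
0.1 tips [array([0.4578, 0.1204, 0.1   ]), array([0.4663, 0.1213, 0.1   ]), array([0.5131, 0.1252, 0.1   ]), array([0.5203, 0.1257, 0.1   ])]
0.11 tips [array([0.4592, 0.1257, 0.11  ]), array([0.4671, 0.1264, 0.11  ]), array([0.5112, 0.1301, 0.11  ]), array([0.518 , 0.1306, 0.11  ])]
```

```bash
python3 - <<'E'
from h import *
S=lambda u,v:(230+u*130/400,190+v*130/400)
def proj(cam,p):
    c=get_calibration(cam);T=c['pose'];K=c['camera_matrix'];q=T[:3,:3].T@(np.array(p)-T[:3,3])
    return K[0,0]*q[0]/-q[2]+K[0,2],K[1,1]*-q[1]/-q[2]+K[1,2]
cr=lambda p:((p[0]-230)*400/130,(p[1]-190)*400/130)
print('cam',get_calibration('side')['pose'][:3,3])
for x in (.465,.511):
  for y in (.12,.131,.142):
    for z in (.094,.104,.114): print((x,y,z),np.round(cr(proj('side',(x,y,z)))))
print('bar ends top',[np.round(cr(proj('side',(.49+s*-.0019,.131+s*.022,.112)))) for s in (1,-1)])
E
```

```text
cam [0.20135783 0.61299485 0.63266177]
(0.465, 0.12, 0.094) [257. 208.]
(0.465, 0.12, 0.104) [257. 194.]
(0.465, 0.12, 0.114) [257. 180.]
(0.465, 0.131, 0.094) [247. 222.]
(0.465, 0.131, 0.104) [247. 208.]
(0.465, 0.131, 0.114) [247. 193.]
(0.465, 0.142, 0.094) [237. 235.]
(0.465, 0.142, 0.104) [237. 221.]
(0.465, 0.142, 0.114) [237. 207.]
(0.511, 0.12, 0.094) [180. 180.]
(0.511, 0.12, 0.104) [180. 166.]
(0.511, 0.12, 0.114) [179. 152.]
(0.511, 0.131, 0.094) [170. 193.]
(0.511, 0.131, 0.104) [169. 179.]
(0.511, 0.131, 0.114) [168. 164.]
(0.511, 0.142, 0.094) [159. 206.]
(0.511, 0.142, 0.104) [158. 192.]
(0.511, 0.142, 0.114) [157. 177.]
bar ends top [array([185., 208.]), array([222., 154.])]
```

Two cameras put the fingertips near z = 0.13, above the bar top at about 0.112, which is higher than the spec implies. Closing now is a harmless test: if the fingers shut fully, they are above the bar.

Emit:
apply_moves(
  targets=[
    {"translation": [0,0,0],"twist": 0,"hand": 0.25},
    {"translation": [0,0,0],"twist": 0,"hand": 0.15},
    {"translation": [0,0,0],"twist": 0,"hand": 0.1},
    {"translation": [0,0,0],"twist": 0,"hand": 0.1},
  ],
)

```text
time: 5.3
tool_pos: [0.4889, 0.1316, 0.1187]
tool_rot: [0.0, 0.676, 0.737, 0.0]
contact_force: [0.2, 0.1, -0.2]
gripper_width: 0.102
grasp_force: 0.0
```

```bash
python3 - <<'E'
from h import *
s=state();print(s['tool_pos'],s['gripper_width'],s['grasp_force'])
a=save('side','s3.png');b=save('wrist','w3.png')
cv2.imwrite('pics/c3.png',np.hstack([cv2.resize(a[190:320,230:360],(400,400)),cv2.resize(b[100:300,220:420],(400,400))])[:,:,::-1])
E
```

```text
[0.48887517 0.13155342 0.11873474] 0.10169402568507861 0.0
```

View pics/c3.png

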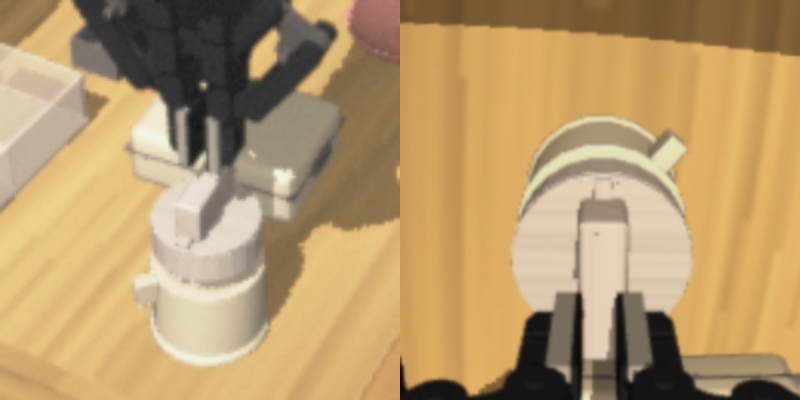

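```bash
python3 - <<'E'
from h import *
def tri(w,s):
    o1,d1=ray('wrist',(220+(w[0]-400)/2,100+w[1]/2));o2,d2=ray('side',(230+s[0]*.325,190+s[1]*.325))
    A=np.c_[d1,-d2];t=np.linalg.lstsq(A,o2-o1,rcond=None)[0]
    p=o1+d1*t[0];q=o2+d2*t[1];return ((p+q)/2).round(4),np.linalg.norm(p-q).round(4)
print(tri((565,293),(213,170)),tri((630,293),(183,166)))
E
```

```text
(array([0.4783, 0.1409, 0.1323]), np.float64(0.0007)) (array([0.4951, 0.1406, 0.1279]), np.float64(0.0019))
```

The triangulated fingertips are at z ≈ 0.130, centred on (0.487, 0.130). The tips really are above the bar, so I'll open a little, go down about 34 mm watching the force, then close.

Emit:
apply_moves(
  targets=[
    {"translation": [0,0.02,0],"twist": 0,"hand": 0.4},
    {"translation": [0,0,0],"twist": 0,"hand": 0.4},
    {"translation": [0,0,0],"twist": 0,"hand": 0.4},
    {"translation": [0,0,0.1],"twist": 0,"hand": 0.4},
    {"translation": [0,0,0.1],"twist": 0,"hand": 0.4},
    {"translation": [0,0,0],"twist": 0,"hand": 0.4},
  ],
)

```text
time: 6.0
tool_pos: [0.4889, 0.1315, 0.0956]
tool_rot: [-0.001, 0.676, 0.736, -0.002]
contact_force: [0.3, -0.3, -0.8]
gripper_width: 0.396
grasp_force: 0.0
```

Emit:
apply_moves(
  targets=[
    {"translation": [0,0,0.07],"twist": 0,"hand": 0.4},
    {"translation": [0,0,0.07],"twist": 0,"hand": 0.4},
    {"translation": [0,0,0],"twist": 0,"hand": 0.4},
  ],
)

```text
time: 6.3
tool_pos: [0.4897, 0.1316, 0.0829]
tool_rot: [-0.001, 0.676, 0.737, -0.001]
contact_force: [-0.1, 0.5, -0.4]
gripper_width: 0.398
grasp_force: 0.0
```

Emit:
apply_moves(
  targets=[
    {"translation": [0,0,0],"twist": 0,"hand": 0.2},
    {"translation": [0,0,0],"twist": 0,"hand": 0},
    {"translation": [0,0,0],"twist": 0,"hand": 0},
    {"translation": [0,0,0],"twist": 0,"hand": 0},
  ],
)

```text
time: 6.7
tool_pos: [0.4908, 0.1317, 0.0846]
tool_rot: [0.0, 0.676, 0.736, 0.0]
contact_force: [1.3, 0.4, -0.8]
gripper_width: 0.152
grasp_force: 60.6
```

```bash
python3 - <<'E'
from h import *
s=state();print(s['tool_pos'],s['gripper_width'],s['grasp_force'],s['contact_force'],s['ft_torque'],s['joint_pos'])
a=save('side','s4.png');b=save('wrist','w4.png')
cv2.imwrite('pics/c4.png',np.hstack([cv2.resize(a[190:320,230:360],(400,400)),cv2.resize(b[100:300,220:420],(400,400))])[:,:,::-1])
E
```

```text
[0.49083807 0.13170859 0.08455191] 0.15199304479404782 60.5931830406189 [ 1.31181501  0.37127067 -0.75987729] [ 0.00398781 -0.02940805  0.02282538] [ 1.15615762e-01 -9.93003107e-02  2.00390554e+00  2.58636051e-05
  1.23647175e+00  3.06424689e-02]
```

View pics/c4.png

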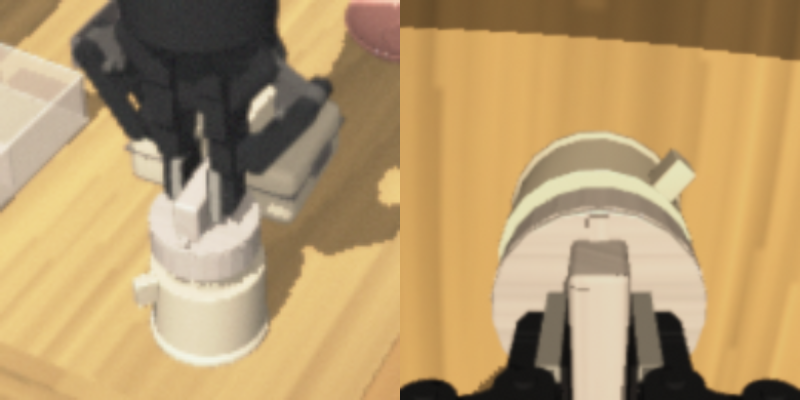

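The bar is gripped (13 mm opening, 60 N) and nothing else is touched. Now I'll turn anticlockwise by about 0.7 rad.

Emit:
apply_moves(
  targets=[
    {"translation": [0,0,0],"twist": -0.5,"hand": 0},
    {"translation": [0,0,0],"twist": -0.5,"hand": 0},
    {"translation": [0,0,0],"twist": -0.5,"hand": 0},
    {"translation": [0,0,0],"twist": -0.5,"hand": 0},
    {"translation": [0,0,0],"twist": -0.5,"hand": 0},
    {"translation": [0,0,0],"twist": -0.5,"hand": 0},
    {"translation": [0,0,0],"twist": -0.5,"hand": 0},
    {"translation": [0,0,0],"twist": -0.5,"hand": 0},
  ],
)

```text
time: 7.6
tool_pos: [0.4907, 0.1317, 0.0844]
tool_rot: [0.0, 0.516, 0.857, 0.0]
contact_force: [0.8, 0.3, -0.3]
gripper_width: 0.15
grasp_force: 60.6
```

Emit:
apply_moves(
  targets=[
    {"translation": [0,0,0],"twist": -0.5,"hand": 0},
    {"translation": [0,0,0],"twist": -0.5,"hand": 0},
    {"translation": [0,0,0],"twist": -0.5,"hand": 0},
    {"translation": [0,0,0],"twist": -0.5,"hand": 0},
    {"translation": [0,0,0],"twist": -0.5,"hand": 0},
    {"translation": [0,0,0],"twist": -0.5,"hand": 0},
    {"translation": [0,0,0],"twist": 0,"hand": 0},
  ],
)

```text
time: 8.3
tool_pos: [0.4906, 0.1317, 0.0843]
tool_rot: [0.0, 0.383, 0.924, -0.0]
contact_force: [0.5, -0.8, -1.3]
gripper_width: 0.146
grasp_force: 60.6
```

The yaw is now 135°, so the angle is about 81°, over the gaps. I'll lower the lid while gripped, in small steps.

Emit:
apply_moves(
  targets=[
    {"translation": [0,0,0.02],"twist": 0,"hand": 0},
    {"translation": [0,0,0.02],"twist": 0,"hand": 0},
    {"translation": [0,0,0],"twist": 0,"hand": 0},
  ],
)

```text
time: 8.6
tool_pos: [0.4903, 0.1316, 0.0798]
tool_rot: [-0.0, 0.383, 0.924, -0.0]
contact_force: [0.4, 0.7, -0.6]
gripper_width: 0.147
grasp_force: 60.6
```

Emit:
apply_moves(
  targets=[
    {"translation": [0,0,0.02],"twist": 0,"hand": 0},
    {"translation": [0,0,0.01],"twist": 0,"hand": 0},
    {"translation": [0,0,0],"twist": 0,"hand": 0},
  ],
)

```text
time: 8.9
tool_pos: [0.4905, 0.1317, 0.077]
tool_rot: [-0.0, 0.383, 0.924, -0.0]
contact_force: [0.2, -0.5, -0.1]
gripper_width: 0.151
grasp_force: 60.6
```

No contact after a 7.3 mm drop, so the lid is in the gaps. I'll open briefly so it seats, then regrip.

Emit:
apply_moves(
  targets=[
    {"translation": [0,0,0],"twist": 0,"hand": 0.35},
    {"translation": [0,0,0],"twist": 0,"hand": 0.35},
    {"translation": [0,0,0],"twist": 0,"hand": 0.35},
    {"translation": [0,0,0],"twist": 0,"hand": 0},
    {"translation": [0,0,0],"twist": 0,"hand": 0},
    {"translation": [0,0,0],"twist": 0,"hand": 0},
    {"translation": [0,0,0],"twist": 0,"hand": 0},
  ],
)

```text
time: 9.6
tool_pos: [0.4908, 0.1317, 0.0775]
tool_rot: [0.0, 0.383, 0.924, 0.0]
contact_force: [-0.9, 0.0, 2.1]
gripper_width: 0.152
grasp_force: 61.7
```

```bash
python3 - <<'E'
from h import *
s=state();print(s['tool_pos'],s['gripper_width'],s['grasp_force'],s['contact_force'],s['ft_torque'],s['joint_pos'])
a=save('side','s5.png');b=save('wrist','w5.png')
cv2.imwrite('pics/c5.png',np.hstack([cv2.resize(a[190:320,230:360],(400,400)),cv2.resize(b[100:300,220:420],(400,400))])[:,:,::-1])
E
```

```text
[0.49081942 0.13171243 0.07752567] 0.15204737420651027 61.720722913742065 [-0.89817952  0.02643462  2.07376117] [0.03956789 0.00067855 0.00574003] [ 1.15625084e-01 -8.97658820e-02  2.00802046e+00  3.07056713e-05
  1.22300460e+00 -6.69354578e-01]
```

View pics/c5.png

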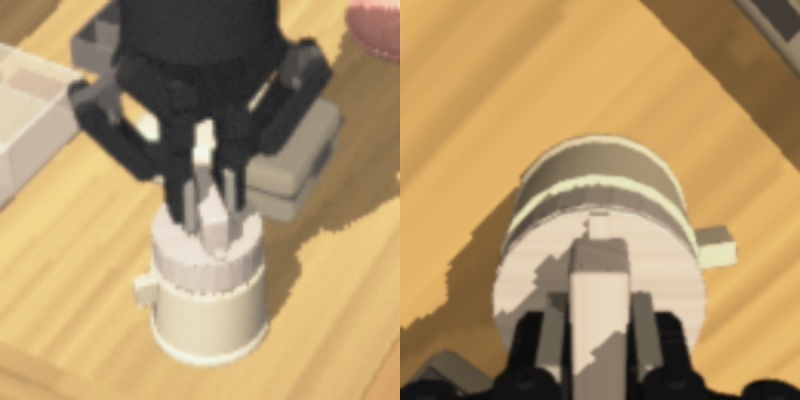

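The lid has dropped into the gap. Now I'll screw clockwise, lowering 2.4 mm over the threaded part.

Emit:
apply_moves(
  targets=[
    {"translation": [0,0,0],"twist": 0.7,"hand": 0},
    {"translation": [0,0,0],"twist": 0.7,"hand": 0},
    {"translation": [0,0,0],"twist": 0.7,"hand": 0},
    {"translation": [0,0,0],"twist": 0.7,"hand": 0},
    {"translation": [0,0,0],"twist": 0.7,"hand": 0},
    {"translation": [0,0,0],"twist": 0.7,"hand": 0},
  ],
)

```text
time: 10.3
tool_pos: [0.4909, 0.1316, 0.0776]
tool_rot: [0.0, 0.568, 0.823, 0.0]
contact_force: [0.2, 0.6, 1.2]
gripper_width: 0.148
grasp_force: 61.8
```

Emit:
apply_moves(
  targets=[
    {"translation": [0,0,0.002],"twist": 0.7,"hand": 0},
    {"translation": [0,0,0.002],"twist": 0.7,"hand": 0},
    {"translation": [0,0,0.002],"twist": 0.7,"hand": 0},
    {"translation": [0,0,0.002],"twist": 0.7,"hand": 0},
    {"translation": [0,0,0],"twist": 0,"hand": 0},
  ],
)

```text
time: 10.8
tool_pos: [0.4909, 0.1316, 0.0769]
tool_rot: [0.0, 0.676, 0.736, 0.0]
contact_force: [-0.9, -0.3, 3.0]
gripper_width: 0.148
grasp_force: 62.0
```

Yaw is 95°, angle about 41°, and the forces are low. I'll continue.

Emit:
apply_moves(
  targets=[
    {"translation": [0,0,0.002],"twist": 0.7,"hand": 0},
    {"translation": [0,0,0.002],"twist": 0.7,"hand": 0},
    {"translation": [0,0,0.002],"twist": 0.7,"hand": 0},
    {"translation": [0,0,0.002],"twist": 0.7,"hand": 0},
    {"translation": [0,0,0.002],"twist": 0.7,"hand": 0},
    {"translation": [0,0,0.002],"twist": 0.7,"hand": 0},
    {"translation": [0,0,0.002],"twist": 0.7,"hand": 0},
    {"translation": [0,0,0],"twist": 0,"hand": 0},
  ],
)

```text
time: 11.6
tool_pos: [0.4903, 0.1315, 0.0757]
tool_rot: [-0.0, 0.835, 0.551, -0.001]
contact_force: [-2.8, -1.4, 6.7]
gripper_width: 0.145
grasp_force: 62.4
```

```bash
python3 - <<'E'
from h import *
s=state();print(s['tool_pos'],s['gripper_width'],s['contact_force'],s['ft_torque'],s['joint_pos'][5])
q=s['tool_rot'];print(2*np.degrees(np.arctan2(q[2],q[1])))
E
```

```text
[0.49032142 0.13149471 0.07566478] 0.1450419564491333 [-2.83950342 -1.41683775  6.6587063 ] [-0.2041833   0.63121089 -0.059873  ] 0.5201779068808186
66.82690358903682
```

Emit:
apply_moves(
  targets=[
    {"translation": [0,0,0.002],"twist": 0.6,"hand": 0},
    {"translation": [0,0,0],"twist": 0.6,"hand": 0},
    {"translation": [0,0,0],"twist": 0.4,"hand": 0},
    {"translation": [0,0,0],"twist": 0,"hand": 0},
  ],
)

```text
time: 12.0
tool_pos: [0.49, 0.1314, 0.0753]
tool_rot: [-0.0, 0.876, 0.482, -0.001]
contact_force: [-4.0, -1.5, 6.3]
gripper_width: 0.144
grasp_force: 62.5
```

```bash
python3 - <<'E'
from h import *
s=state();print(s['tool_pos'],s['gripper_width'],s['contact_force'],s['ft_torque'],s['joint_pos'][5])
q=s['tool_rot'];print(2*np.degrees(np.arctan2(q[2],q[1])))
E
```

```text
[0.49002617 0.13142946 0.07534196] 0.14449510942224095 [-3.97702275 -1.47340685  6.33133357] [-0.2721722   0.712207   -0.05249733] 0.6795877760737009
57.69614026786833
```

About 4° left by estimate and no stop torque yet. I'll continue in small steps.

Emit:
apply_moves(
  targets=[
    {"translation": [0,0,0],"twist": 0.2,"hand": 0},
    {"translation": [0,0,0],"twist": 0.2,"hand": 0},
    {"translation": [0,0,0],"twist": 0.2,"hand": 0},
    {"translation": [0,0,0],"twist": 0.2,"hand": 0},
    {"translation": [0,0,0],"twist": 0,"hand": 0},
  ],
)

```text
time: 12.5
tool_pos: [0.4896, 0.1318, 0.0752]
tool_rot: [-0.001, 0.894, 0.448, -0.001]
contact_force: [-3.9, 0.4, 7.2]
gripper_width: 0.151
grasp_force: 62.6
```

```bash
python3 - <<'E'
from h import *
s=state();print(s['tool_pos'],s['contact_force'],s['ft_torque'],s['joint_pos'][5])
q=s['tool_rot'];print(2*np.degrees(np.arctan2(q[2],q[1])))
E
```

```text
[0.48958581 0.13182412 0.07521057] [-3.91281606  0.36455344  7.16708995] [-0.01463409  0.97722988  0.30070777] 0.7583334849706905
53.193861390464086
```

Emit:
apply_moves(
  targets=[
    {"translation": [0,0,0],"twist": 0.2,"hand": 0},
    {"translation": [0,0,0],"twist": 0.2,"hand": 0},
    {"translation": [0,0,0],"twist": 0,"hand": 0},
  ],
)

```text
time: 12.8
tool_pos: [0.4893, 0.1318, 0.0752]
tool_rot: [-0.0, 0.903, 0.431, -0.002]
contact_force: [-5.5, -0.6, 6.3]
gripper_width: 0.149
grasp_force: 63.3
```

```bash
python3 - <<'E'
from h import *
s=state();print(s['tool_pos'],s['contact_force'],s['ft_torque'],s['joint_pos'][5])
q=s['tool_rot'];print(2*np.degrees(np.arctan2(q[2],q[1])))
E
```

```text
[0.4893371  0.13175343 0.07519693] [-5.47844891 -0.62348695  6.25553176] [-0.05552841  1.06017873  0.81989995] 0.7969505063567849
51.00229000462119
```

The twist torque is rising (0.05, 0.30, 0.82 N m) near yaw 53°, where I expected the stop. Now I'll let go and back off upward.

Emit:
apply_moves(
  targets=[
    {"translation": [0,0,0],"twist": 0,"hand": 0.4},
    {"translation": [0,0,0],"twist": 0,"hand": 0.4},
    {"translation": [0,0,0],"twist": 0,"hand": 0.4},
    {"translation": [0,0,-0.2],"twist": 0,"hand": 0.4},
    {"translation": [0,0,-0.4],"twist": 0,"hand": 0.5},
    {"translation": [0,0,-0.4],"twist": 0,"hand": 0.5},
    {"translation": [0,0,-0.3],"twist": 0,"hand": 0.5},
    {"translation": [0,0,0],"twist": 0,"hand": 0.5},
  ],
)

```text
time: 13.6
tool_pos: [0.4939, 0.132, 0.211]
tool_rot: [0.002, 0.903, 0.429, 0.005]
contact_force: [-0.9, -0.2, 0.2]
gripper_width: 0.495
grasp_force: 0.0
```

```bash
python3 - <<'E'
from h import *
s=state();print(s['time'],s['tool_pos'],s['contact_force'])
a=save('side','s6.png');b=save('wrist','w6.png')
cv2.imwrite('pics/c6.png',np.hstack([cv2.resize(a[190:320,230:360],(400,400)),cv2.resize(b[110:210,290:390],(400,400),interpolation=cv2.INTER_CUBIC)])[:,:,::-1])
E
```

```text
13.6 [0.49386121 0.13204612 0.21099268] [-0.9036469  -0.23880875  0.23889303]
```

View pics/c6.png

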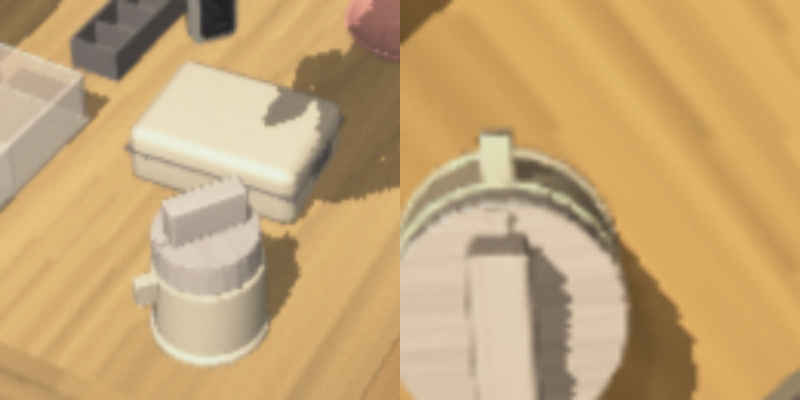

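The bar and nub are in line with the tab, and the lid sits down on the shoulder. The other things look undisturbed and the robot is clear, so I'm handing in.

```bash
python3 -c "
from plant import *
print(job_done())"
```

```text
the job is handed in; nothing more can be done
None
```

I turned the lid back until it dropped into the thread, screwed it clockwise to its stop and let go. The job was handed in after about 14 s, with nothing else in the drawer touched.

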